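Vent the vial reactor: set the selector, hold the sprung hood just under balance

ROBOT

A 6-joint arm with a two-finger parallel gripper is mounted at the origin on the work surface. World frame = base frame: x ahead of the robot, y to its left, z up, the work surface at z = 0. Lengths are in mm, angles in rad, forces in N, time in s.
With the tool pointing down it reaches from about 275 to 1000 mm from the base axis. Payload 8.4 kg.
Tool frame: the origin (TCP) lies between the finger pads, 19 mm behind the fingertips; this is the grasp point; z points along the fingers, y is the line along which they close (so a half turn about z gives the same grasp; the last joint's range is limited). The gripper opens to 85 mm and grips with 20 to 120 N. Pads are 22 mm wide; open, the fingers measure 114 mm over their backs; the gripper's body (76 mm by 85 mm) begins 54 mm behind the grasp point. The pads swing forward as they close: fully open they stand 13 mm farther back than shut.
Start: joints at [1.164, 0.353, 1.633, -0, 1.155, -0.002], TCP at [246.146, 574.491, 249.981] pointing down, gripper open.
Joint ranges: [-2.63, 2.63], [-0.92, 2.1], [0.06, 2.66], [-1.3, 4.44], [0, 2.69], [-3.02, 3.02]. Speed limits (rad/s): [2.22, 2.22, 2.79, 3.14, 3.14, 3.14].

INTERFACE

Orientations are given as [roll, pitch, yaw] about the fixed x, y, z axes, in that order (R = Rz(yaw) Ry(pitch) Rx(roll)).
In Python, from rig import r, grab_frame gives the robot as it stands.
- The arm moves only by the shell command python3 -m inch 'ROWS' [FORCE]. ROWS is JSON, a list of rows, each a list of 7 numbers: the turn, a rotation vector about the tool's x, y, z as a fraction of full scale, then the shift along the tool's x, y, z as a fraction of full scale, then the closure, from 0 (fully open) to 1 (shut). In form: [[rx, ry, rz, dx, dy, dz, fingers], ...]. A call has 1 to 8 rows; each row shifts and turns the commanded pose from where the row before left it, along the tool's axes as they then stand; what a row does not reach is not made up. Full scale, the value 1, is 2.5 cm for a shift and pi rad for a turn. A row lasts 1/12 s, in which the tool goes at most 41.7 mm and 7.16 degrees, less where a joint would pass 70% of its speed; a pose out of reach is approached as far as the arm can. A call with a number of a shift or a turn outside -1 to 1 is refused whole. A call with a gripper value outside its range is refused whole. The fingers move at their own pace and stop on an object; FORCE is the grip in N (left out, the last holds). Time passes only in rows, so rows that do not move let the fingers close. It gives the time, the measured TCP pose, the force, the opening and the grip force at its end, in the units of the state.
- r.sense(): the state, without advancing time (a new reading comes with each control period).
- grab_frame(name): name is "scene" or "top" or "wrist"; returns a dict with "pixels" (420x560x3 uint8, red, green, blue), "z_map" (420x560 float32, mm along the optical axis (not along the pixel's ray), 0 where there is no reading), "vertical_fov" (degrees; the focal length in pixels is half the picture's height over the tangent of half this angle, whatever the lens; pixels are square), "cx", "cy" (the principal point, pixels), "cam_to_world" (4x4, takes a point from camera to world coordinates). Camera axes: x right, y down, z forward; pixel columns grow to the right and rows downward; lengths in mm; the calibration is good to about 2 mm. A picture is of the moment at which its call begins.
- r.sign_off(): hands the job in; it is judged then, once.
The state is a dict: "clock": time; "qpos": joint angles; "qvel": joint speeds; "joint_efforts": joint torques, N m; "eef_pos": TCP position; "tcp_rot": TCP orientation; "contact_force": force on the tool from outside, world axes, zero at the start; "wrist_torque": the same for the moment, N m; "opening": opening from 0.0 (shut) to 1.0 (fully open); "grasp_force": force on a finger pad.
Only numpy, scipy, OpenCV 4.12 (cv2) and the standard library are available. Lean on these libraries where they do the work, as an engineer would, in place of code of your own. Each camera call takes 0.05 s, during which the arm holds its last target. There are 200 camera calls.

TASK

Set the blue vial reactor to venting: turn the black selector knob on its deck until its pointer clicks in at the position marked by the small round steel stud. Then take the grey sprung hood by its bridge handle, raise it past its balance point without letting it fly open to its stop, ease it back until it is just below the balance point, and finish still gripping the handle with the hood held steady there. Leave the bottles, the vial rack and the screw cap where they stand.

Things in the scene. Friction and masses are not known exactly. Their poses are not given: they have to be found in the camera images.
- reactor: Blue benchtop vial reactor, fixed to the bench, 280 mm deep (its x) by 300 mm wide (its y, -160 to +140 mm). Origin on the bench, mid-depth; -x is its front (towards the robot), z up. A control deck 105 mm wide, top 100 mm above the bench, runs along its -y side; the hood (190 mm wide, centred at y = +40 mm) covers the rest. Position and yaw vary.
- selector (a joint): Angle of the black selector knob (rad), growing CLOCKWISE seen from above. Sprung clicks at 0, 0.55, 1.10 and 1.65; stops at -0.12 and 1.77. The stud marks 1.10 (the third), where the pointer points along the reactor's -x. It starts at or near one of the first two and springs to the nearest click when let go. Getting over a click takes about 0.06 N m.
- selector_grip (a point): On the knob's vertical axis at grip height, 137 mm above the bench, at x = -62, y = -107.5 mm of the reactor. The knob is a 44 mm disc (top at 114 mm) with an upright grip bar across it, 42 mm long, 14 mm thick, top at 144 mm. A white line on one half of the bar's top is the pointer; the point's own -x axis points along it and turns with the knob.
- stud (a point): Top of the small round steel stud (10 mm wide, 5 mm tall) on the deck beside the knob, 43 mm in front of the knob's axis. The other three positions are marked by thin 10 mm steel lines.
- hood_angle (a joint): Opening of the hood (rad): 0 shut (as at the start), stop at 1.45. A hinge spring nearly carries it: the balance point is at 0.95 rad (54 degrees). Below it the hood sinks shut, above it it swings open by itself. The push is small near balance (0.035 N m at 0.05 rad off); shut, it is 0.32 N m (1.8 N at the handle).
- hood_hinge (a point): Middle of the hood's hinge line, at x = +110, y = +40 mm of the reactor, 96 mm above the bench. The hinge runs along the reactor's y, at the hood's rear edge; the front edge swings up and back.
- hood: The hood: when shut a level grey plate 190 mm wide, 22 mm thick (top 107 mm above the bench), reaching 233 mm forward from the hinge, with the handle on top. Origin at the middle of the hinge line; its -x points from the hinge to the front edge and tilts up as it opens.
- handle (a point): Black bridge handle on the hood's front half: bar 80 mm long front to back (its x), 14 mm thick (its y), 16 mm high, 34 mm clear under it. Origin mid-bar; shut, 178 mm ahead of the hinge and 53 mm above it. Height above bench / distance ahead of hinge: 256/94 mm at 0.75 rad, 265/78 at 0.85, 272/60 at balance, 276/43 at 1.05. It can pivot between fingers pinching its thickness.
- vial_rack: White loose rack with capped vials, 210 x 100 mm, 106 mm tall with vials; origin under its centre. To the left. Leave alone.
- bottle_large: White wide-mouth bottle, 74 mm across, 150 mm tall; origin under its centre. To the right. Leave alone.
- bottle_small: Grey wide-mouth bottle, 60 mm across, 115 mm tall; origin under its centre. To the right. Leave alone.
- screw_cap: Loose black screw cap, 32 mm across, 14 mm tall; origin under its centre. Front left. Leave alone.

How it is judged:
By the outcome, as a careful person would: the job done as asked, in the order asked, and still so for the second after the job is handed in, while the arm keeps its last pose, push and grip.
It also fails if it takes over 58 s, if anything falls off the work surface, if the arm or the gripper's body presses on something with over 40 N, if the wrist force passes 120 N, or if a joint passes its speed limit or range.

## Working session

There is one attempt and no reset: what is moved stays moved. The work goes in short steps, Python scripts to look and compute and a shell command to move; the robot and the scene stay as the last step left them, time stands still between calls to the robot, and variables do not carry over. Pictures are saved under pics/ and viewed, at most 10 in all, crops included, and the job is handed in when it is done.

```bash
ls; mkdir -p pics; cat > h.py <<'E'
import numpy as np,cv2
from rig import r,grab_frame
from scipy.spatial.transform import Rotation as R
def K(f):
    h=f["pixels"].shape[0]; fl=h/2/np.tan(np.radians(f["vertical_fov"])/2); return fl
def pts(f):
    z=f["z_map"];fl=K(f);v,u=np.mgrid[:z.shape[0],:z.shape[1]]
    p=np.stack([(u-f["cx"])/fl*z,(v-f["cy"])/fl*z,z,np.ones_like(z)],-1)
    return (p@np.array(f["cam_to_world"]).T)[...,:3]
def ray(f,u,v,h):
    fl=K(f);M=np.array(f["cam_to_world"]);d=M[:3,:3]@np.array([(u-f["cx"])/fl,(v-f["cy"])/fl,1]);o=M[:3,3]
    return o+d*(h-o[2])/d[2]
def save(f,n): cv2.imwrite("pics/"+n,f["pixels"][...,::-1])
E
python3 - <<'E'
from h import *
import pickle
for n in["top","scene"]:
    f=grab_frame(n);save(f,n+"0.png");pickle.dump(f,open(n+".pkl","wb"))
    print(n,f["vertical_fov"],f["cx"],f["cy"],np.round(f["cam_to_world"],3))
print(r.sense())
E
```

```text
pics
top 42.75678713031507 282.5781086245539 217.13814919106187 [[ 1.70000e-02 -9.95000e-01  9.40000e-02  3.82831e+02]
 [-1.00000e+00 -1.80000e-02 -1.20000e-02  3.06380e+01]
 [ 1.40000e-02 -9.30000e-02 -9.96000e-01  1.44991e+03]
 [ 0.00000e+00  0.00000e+00  0.00000e+00  1.00000e+00]]
scene 51.41521306738364 278.84726900751565 213.08356728643702 [[-8.88000e-01  3.39000e-01 -3.10000e-01  8.55677e+02]
 [ 4.59000e-01  6.28000e-01 -6.29000e-01  6.70170e+02]
 [-1.90000e-02 -7.01000e-01 -7.13000e-01  8.47891e+02]
 [ 0.00000e+00  0.00000e+00  0.00000e+00  1.00000e+00]]
{'clock': 0.1, 'qpos': array([ 1.16363218e+00,  3.53606173e-01,  1.63405211e+00, -3.86787442e-05,
        1.15515966e+00, -2.37530320e-03]), 'qvel': array([-0.00121474, -0.00047036, -0.00294829, -0.00076388, -0.0002517 ,
       -0.00100088]), 'joint_efforts': array([ 1.74010045e-03, -6.06357479e+01, -3.42819643e+01,  1.55522462e-04,
        3.81539736e-03,  1.08811955e-05]), 'eef_pos': array([245.98315751, 574.13635981, 249.3229572 ]), 'tcp_rot': array([-3.14036728e+00,  3.24559238e-05,  2.73681947e+00]), 'contact_force': array([ 1.09763297, -0.21766621,  0.16318407]), 'wrist_torque': array([ 0.00195107,  0.00152883, -0.02644526]), 'grasp_force': 0.0, 'opening': 0.9992435664328737}
```

View pics/top0.png

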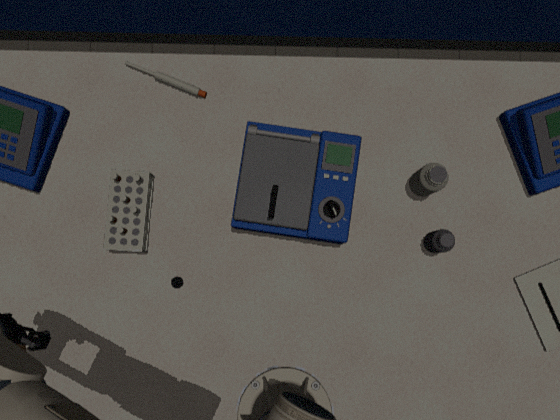

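View pics/scene0.png

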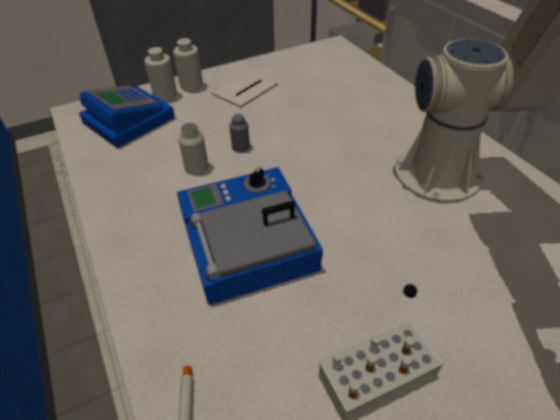

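The top view shows the reactor around (297,182), with the handle at (273,202), the knob at (332,210) and the rack and bottles well clear. The scene view agrees: hood shut, knob at (258,180). Next I measure the reactor pose.

```bash
python3 - <<'E'
from h import *
import pickle
f=pickle.load(open("top.pkl","rb"));p=pts(f);px=f["pixels"].astype(int)
sub=np.zeros(p.shape[:2],bool);sub[110:255,220:375]=1
m=sub&(p[...,2]>60)&(p[...,2]<120)
q=p[m];rc=cv2.minAreaRect(q[:,:2].astype(np.float32));print("rect60-120",rc)
d=sub&(px.sum(-1)<90)
n,l,s,c=cv2.connectedComponentsWithStats(d.astype(np.uint8))
for i in range(1,n):
    if s[i,4]>30: print(i,s[i],c[i], np.median(p[l==i],0), ray(f,*c[i],149),ray(f,*c[i],114))
h=sub&(p[...,2]>135); n,l,s,c=cv2.connectedComponentsWithStats(h.astype(np.uint8))
for i in range(1,n):
    if s[i,4]>8: 
        q=p[l==i]; print("hi",s[i],c[i],np.median(q,0),cv2.minAreaRect(q[:,:2].astype(np.float32)))
# blue outline by ray
b=sub&(px[...,2]-px[...,0]>35)
hull=cv2.convexHull(np.argwhere(b|m)[:,::-1].astype(np.int32))
rc=cv2.minAreaRect(hull);print("px rect",rc)
for u,v in cv2.boxPoints(rc): print(np.round(ray(f,u,v,100),1))
z=f["pixels"][110:255,220:375];cv2.imwrite("pics/z.png",cv2.resize(z,None,fx=4,fy=4,interpolation=cv2.INTER_CUBIC)[...,::-1])
E
```

```text
rect60-120 ((605.2838745117188, -19.087890625), (300.5516052246094, 281.0372314453125), 82.59228515625)
19 [268 185  10  35 194] [272.57216495 201.63402062] [541.55241863  39.71791597 155.77375213] [542.85840247  40.14747433 149.        ] [547.16382033  40.40332378 114.        ]
25 [323 200  17  19 202] [330.74257426 208.5990099 ] [ 531.91680524 -103.25180146  116.3013671 ] [ 528.39016559 -102.2116481   149.        ] [ 532.30632656 -105.78586233  114.        ]
40 [232 226 111  18 216] [292.23148148 235.51388889] [463.96937318 -21.63236332  77.38318535] [460.89689028  -9.14214984 149.        ] [462.99719612 -10.21240016 114.        ]
hi [268 185  10  33 191] [272.76963351 201.14659686] [543.32509187  39.43197888 155.8785992 ] ((543.6781616210938, 39.62715530395508), (13.990033149719238, 78.70377349853516), 82.4632797241211)
hi [327 200  12  17 102] [332.41176471 207.96078431] [ 530.64835929 -106.46437533  142.88612627] ((530.7845458984375, -107.51683807373047), (41.03608703613281, 14.175275802612305), 24.91175651550293)
px rect ((296.04998779296875, 181.64999389648438), (117.6625747680664, 109.0358657836914), 8.13010311126709)
[481.8 146.3 100. ]
[760.4 114.  100. ]
[ 723. -186.  100.]
[ 445.  -147.9  100. ]
```

View pics/z.png

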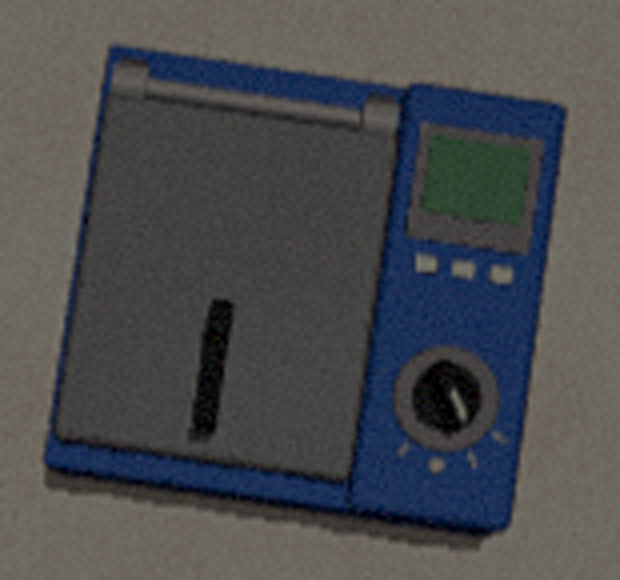

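Depth gives a yaw of -7.5° and the reactor origin at about (606.6, -9.2). From that pose the knob is predicted at (531, -107.7) and the handle at (544, 39.4), and both match the measured values. The pointer is at 0.535 rad, the second click, so it needs about +0.55 clockwise. I'll travel there now.

```bash
python3 -m inch '[[0,0,0,-0.5,-0.48,0,0],[0,0,0,-1,-0.97,0,0],[0,0,0,-1,-0.97,0,0],[0,0,0,-1,-0.97,0,0],[0,0,0,-1,-0.97,0,0],[0,0,0,-1,-0.97,0,0],[0,0,0,-1,-0.97,0,0],[0,0,0,-1,-0.97,0,0]]' 30
python3 -m inch '[[0,0,0,-1,-0.97,0,0],[0,0,0,-1,-0.97,0,0],[0,0,0,-1,-0.97,0,0],[0,0,0,-1,-0.97,0,0],[0,0,0,-1,-0.97,0,0],[0,0,0,-1,-0.97,0,0],[0,0,0,-1,-0.97,0,0],[0,0,0,-1,-0.97,0,0]]'
python3 -m inch '[[0,0,0,-1,-0.97,0,0],[0,0,0,-1,-0.97,0,0],[0,0,0,-1,-0.97,0,0],[0,0,0,-1,-0.97,0,0],[0,0,0,-1,-0.97,0,0],[0,0,0,-0.6,-0.58,0,0],[0,0,0.039,0,0,0,0.4],[0,0,0.039,0,0,0,0.4]]'
python3 -m inch '[[0,0,0.039,0,0,0,0.4],[0,0,0.039,0,0,0,0.4],[0,0,0.039,0,0,0,0.4],[0,0,0.039,0,0,0,0.4],[0,0,0.039,0,0,0,0.4],[0,0,0.039,0,0,0,0.4],[0,0,0.039,0,0,0,0.4],[0,0,0.039,0,0,0,0.4]]'
python3 -m inch '[[0,0,0.039,0,0,0,0.4],[0,0,0.039,0,0,0,0.4],[0,0,0.039,0,0,0,0.4],[0,0,0.039,0,0,0,0.4],[0,0,0.039,0,0,0,0.4],[0,0,0.039,0,0,0,0.4],[0,0,0.039,0,0,0,0.4],[0,0,0.039,0,0,0,0.4]]'
```

```text
clock: 0.77
eef_pos: [347.0, 331.9, 249.8]
tcp_rot: [-3.141, -0.0, 2.737]
contact_force: [0.1, -0.2, 0.7]
opening: 1.002
grasp_force: 0.0
clock: 1.43
eef_pos: [454.5, 74.7, 249.9]
tcp_rot: [-3.142, -0.0, 2.737]
contact_force: [1.0, 0.8, -0.8]
opening: 1.002
grasp_force: 0.0
clock: 2.1
eef_pos: [529.7, -104.9, 249.4]
tcp_rot: [-3.141, -0.001, 2.484]
contact_force: [-0.6, 0.1, -0.7]
opening: 0.748
grasp_force: 0.0
clock: 2.77
eef_pos: [529.3, -103.4, 249.7]
tcp_rot: [-3.141, -0.0, 1.506]
contact_force: [-0.0, 0.5, 0.3]
opening: 0.596
grasp_force: 0.0
clock: 3.43
eef_pos: [529.3, -103.4, 249.7]
tcp_rot: [-3.141, 0.001, 0.525]
contact_force: [-0.7, -0.1, -0.3]
opening: 0.599
grasp_force: 0.0
```

```bash
cat > knob.py <<'E'
from h import *
import sys
f=grab_frame(sys.argv[1]);p=pts(f);px=f["pixels"].astype(int)
near=np.hypot(p[...,0]-531,p[...,1]+107.6)<35
q=p[near&(p[...,2]>136)&(p[...,2]<150)]
print("bar",len(q),np.median(q,0),cv2.minAreaRect(q[:,:2].astype(np.float32)))
w=near&(p[...,2]>136)&(p[...,2]<150)&(px.sum(-1)>220)
if w.any(): print("white",w.sum(),p[w].mean(0))
if len(sys.argv)>2: save(f,sys.argv[2])
s=r.sense();print(s["eef_pos"],s["tcp_rot"])
E
python3 knob.py wrist w1.png
```

```text
bar 898 [ 534.75136774 -105.48775673  143.4666573 ] ((533.4757080078125, -106.16664123535156), (41.580238342285156, 14.06217098236084), 24.203866958618164)
white 126 [ 523.95597528 -110.35068905  144.18753371]
[ 529.3088336  -103.36177001  249.6837832 ] [-3.14114283e+00  5.04388897e-04  5.16311115e-01]
```

View pics/w1.png

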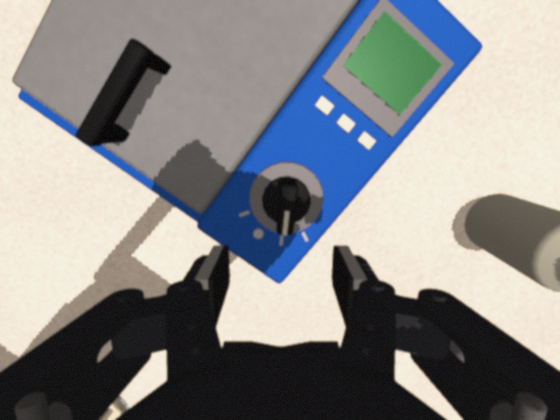

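The wrist view confirms the pointer at the second mark: line tip at (285,240), stud at (258,233). Descend, grip and check.

```bash
python3 -m inch '[[0,0,0.029,0.05,0.18,0,0.4],[0,0,0,0,0,1,0.4],[0,0,0,0,0,1,0.4],[0,0,0,0,0,1,0.4],[0,0,0,0,0,0.9,0.4],[0,0,0,0,0,0.4,0.4],[0,0,0,0,0,0.2,0.4],[0,0,0,0,0,0,0.4]]' 30
python3 -m inch '[[0,0,0,0,0,0,0.9],[0,0,0,0,0,0,0.9],[0,0,0,0,0,0,0.9],[0,0,0,0,0,0,0.9],[0,0,0,0,0,0,0.9],[0,0,0,0,0,0,0.9]]'
```

```text
clock: 4.15
eef_pos: [532.5, -106.6, 136.8]
tcp_rot: [-3.141, 0.001, 0.442]
contact_force: [0.2, 0.2, 0.3]
opening: 0.599
grasp_force: 0.0
clock: 4.65
eef_pos: [533.7, -106.7, 138.7]
tcp_rot: [3.141, -0.002, 0.44]
contact_force: [-1.5, 1.2, 7.7]
opening: 0.157
grasp_force: 30.9
```

```bash
python3 -m inch '[[0,0,0,0,0,-0.1,0.9],[0,0,0.025,0,0,0,0.9],[0,0,0.025,0,0,0,0.9],[0,0,0.025,0,0,0,0.9],[0,0,0.025,0,0,0,0.9],[0,0,0.025,0,0,0,0.9],[0,0,0.025,0,0,0,0.9],[0,0,0.025,0,0,0,0.9]]'
python3 -m inch '[[0,0,0.01,0,0,0,0.9],[0,0,0,0,0,0,0.9],[0,0,0,0,0,0,0.9]]'
python3 knob.py top; python3 -c "from h import *;print(r.sense()['wrist_torque'])"
```

```text
clock: 5.32
eef_pos: [533.5, -107.2, 139.3]
tcp_rot: [3.141, -0.001, -0.113]
contact_force: [4.9, -3.9, -15.0]
opening: 0.156
grasp_force: 32.7
clock: 5.57
eef_pos: [533.4, -107.2, 139.3]
tcp_rot: [3.141, -0.001, -0.141]
contact_force: [5.4, -3.1, -14.3]
opening: 0.154
grasp_force: 32.7
bar 0 [nan nan nan] ((0.0, 0.0), (0.0, 0.0), 0.0)
[ 533.4813504  -107.19896777  139.3465066 ] [ 3.14083945e+00 -1.36559160e-03 -1.40621818e-01]
[-0.50075608 -0.92284741 -0.0093966 ]
  return _methods._mean(a, axis=axis, dtype=dtype,
  ret = um.true_divide(
```

Turned, and the yaw torque is about zero, so it sits in the click. Release, lift and verify.

```bash
python3 -m inch '[[0,0,0,0,0,0,0.4],[0,0,0,0,0,0,0.4],[0,0,0,0,0,0,0.4],[0,0,0,0,0,0,0.4],[0,0,0,0,0,-0.5,0.4],[0,0,0,0,0,-1,0.4],[0,0,0,0,0,-1,0.4],[0,0,0,0,0,-1,0.4]]'
python3 -m inch '[[0,0,0,0,0,-0.5,0.4],[0,0,0,0,0,0,0.4]]'
python3 knob.py wrist w2.png
python3 - <<'E'
from h import *
f=grab_frame("wrist");p=pts(f)
q=p[(p[...,2]>148)&(p[...,2]<165)&(np.hypot(p[...,0]-544,p[...,1]-39)<60)]
print(len(q),np.median(q,0),cv2.minAreaRect(q[:,:2].astype(np.float32)))
E
```

```text
clock: 6.28
eef_pos: [532.6, -106.5, 228.6]
tcp_rot: [-3.142, 0.001, -0.141]
contact_force: [0.9, -0.6, 1.1]
opening: 0.6
grasp_force: 0.0
clock: 6.45
eef_pos: [534.6, -107.0, 243.5]
tcp_rot: [3.141, -0.006, -0.141]
contact_force: [0.9, 0.2, -0.3]
opening: 0.601
grasp_force: 0.0
bar 936 [ 534.9859249  -106.97697781  143.41912279] ((533.8056640625, -106.64131164550781), (13.883563995361328, 41.063209533691406), 82.29935455322266)
white 123 [ 523.38409807 -105.02506263  144.29937538]
[ 533.75679086 -106.79677698  241.54968344] [ 3.14142591 -0.00332454 -0.14088115]
2534 [549.66197431  37.34312236 155.8962711 ] ((546.3716430664062, 39.786827087402344), (15.26296329498291, 79.91667175292969), 82.64116668701172)
```

View pics/w2.png

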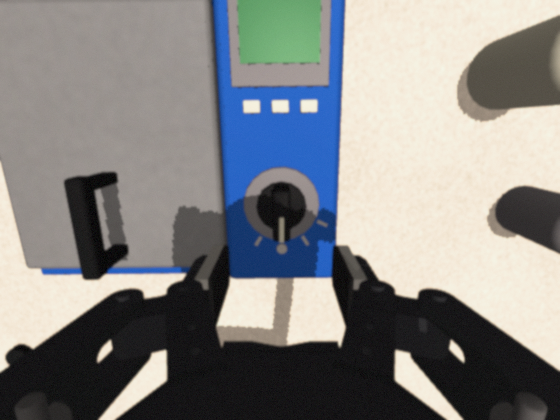

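The pointer line at (281,230) aims straight at the stud at (281,249), and the bar measures -7.7° against the reactor's -7.5°. Next, the handle.

```bash
python3 -m inch '[[0,0,0,-0.05,-0.6,0,0.4],[0,0,0,-0.1,-1,0,0.4],[0,0,0,-0.1,-1,0,0.4],[0,0,0,-0.1,-1,0,0.4],[0,0,0,0,-1,0,0.4],[0,0,0,0,-0.9,0,0.4],[0,0,0,0,-0.36,0,0.4],[0,0,0,0,0,0,0.4]]' 30
python3 -m inch '[[0,0,0,0,0,0.7,0.4],[0,0,0,0,0,1,0.4],[0,0,0,0,0,1,0.4],[0,0,0,0,0,0.6,0.4],[0,0,0,0,0,0.3,0.4],[0,0,0,0,0,0.1,0.4],[0,0,0,0,0,0,0.4]]'
```

```text
clock: 7.22
eef_pos: [544.3, 41.1, 238.7]
tcp_rot: [3.141, 0.002, -0.139]
contact_force: [-0.3, 0.4, 0.6]
opening: 0.6
grasp_force: 0.0
clock: 7.8
eef_pos: [544.6, 38.9, 147.1]
tcp_rot: [3.141, 0.001, -0.141]
contact_force: [0.1, 0.4, -0.4]
opening: 0.6
grasp_force: 0.0
```

```bash
python3 -m inch '[[0,0,0,0,0,0,0.9],[0,0,0,0,0,0,0.9],[0,0,0,0,0,0,0.9],[0,0,0,0,0,0,0.9],[0,0,0,0,0,0,0.9],[0,0,0,0,0,0,0.9]]' 30
python3 - <<'E'
from h import *
t=np.r_[0:.9:.06,.9:1.041:.035];t=np.r_[0:0.84:.06,.84:1.03:.03]
P=lambda t:np.c_[-185.7*np.cos(t+.2894),185.7*np.sin(t+.2894)]
d=np.diff(P(t),axis=0)/25
for a,b in zip(t[1:],d): print(round(a,3),np.round([b[0],-b[1]],2))
E
```

```text
clock: 8.3
eef_pos: [545.5, 39.8, 148.5]
tcp_rot: [-3.141, -0.002, -0.14]
contact_force: [-1.8, 1.2, 6.3]
opening: 0.159
grasp_force: 31.7
0.06 [ 0.14 -0.42]
0.12 [ 0.17 -0.41]
0.18 [ 0.19 -0.4 ]
0.24 [ 0.21 -0.39]
0.3 [ 0.24 -0.38]
0.36 [ 0.26 -0.36]
0.42 [ 0.28 -0.35]
0.48 [ 0.3  -0.33]
0.54 [ 0.32 -0.31]
0.6 [ 0.34 -0.29]
0.66 [ 0.35 -0.27]
0.72 [ 0.37 -0.25]
0.78 [ 0.38 -0.23]
0.84 [ 0.4 -0.2]
0.87 [ 0.2  -0.09]
0.9 [ 0.21 -0.09]
0.93 [ 0.21 -0.08]
0.96 [ 0.21 -0.07]
0.99 [ 0.21 -0.07]
1.02 [ 0.21 -0.06]
```

```bash
python3 -m inch '[[0,0,0,0.14,0,-0.42,0.9],[0,0,0,0.17,0,-0.41,0.9],[0,0,0,0.19,0,-0.4,0.9],[0,0,0,0.21,0,-0.39,0.9],[0,0,0,0.24,0,-0.38,0.9],[0,0,0,0,0,0,0.9]]'
python3 -m inch '[[0,0,0,0.26,0,-0.36,0.9],[0,0,0,0.28,0,-0.35,0.9],[0,0,0,0.3,-0.02,-0.33,0.9],[0,0,0,0.32,0,-0.31,0.9],[0,0,0,0.34,0,-0.29,0.9],[0,0,0,0.35,-0.02,-0.27,0.9],[0,0,0,0.37,0,-0.25,0.9],[0,0,0,0,0,0,0.9]]'
cat > hood.py <<'E'
from h import *
import sys
f=grab_frame("scene");p=pts(f)
ex=np.array([.9914,-.1305]);ey=np.array([.1305,.9914]);H=np.array([721.5,16.3])
d=p[...,:2]-H;a=-d@ex;l=d@ey;h=p[...,2]-96
m=(np.abs(l)<85)&(h>60)&(a>5)&(np.hypot(a,h)>90)&(np.hypot(a,h)<235)&(f["pixels"].sum(-1)>150)
ang=np.arctan2(h,a)[m];rho=np.hypot(a,h)[m]
th=ang-np.arcsin(11/rho); c,b=np.histogram(th,np.arange(0,1.6,.02));k=c.argmax()
s=th[abs(th-b[k]-.01)<.03];print("hood",len(th),len(s),np.median(s))
e=r.sense();a=-(e["eef_pos"][:2]-H)@ex;h=e["eef_pos"][2]-96
print("tcp: theta",np.arctan2(h,a)-.2894,"rho",np.hypot(a,h),e["contact_force"],e["grasp_force"],e["clock"])
if len(sys.argv)>1: save(f,sys.argv[1])
E
python3 hood.py s1.png
```

```text
clock: 8.8
eef_pos: [569.5, 36.7, 199.8]
tcp_rot: [-3.141, -0.001, -0.141]
contact_force: [-1.6, 5.3, -1.6]
opening: 0.157
grasp_force: 30.6
clock: 9.47
eef_pos: [625.3, 29.4, 253.2]
tcp_rot: [-3.141, -0.002, -0.141]
contact_force: [-2.4, 3.5, 3.4]
opening: 0.159
grasp_force: 32.8
hood 2643 2459 0.7191377915702328
tcp: theta 0.7220448374693097 rho 184.7659519474474 [-2.1534468   3.81999777  5.23971638] 33.06168258190155 9.5167
```

View pics/s1.png

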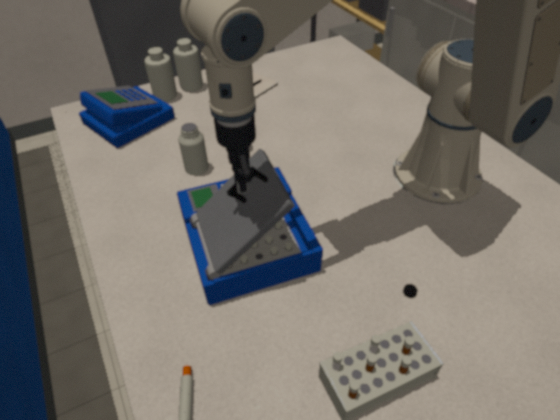

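The hood is raised with the gripper on the handle at (243,185). Hood plane and TCP agree on about 0.72 rad. I'll go past balance to about 1.03.

```bash
python3 -m inch '[[0,0,0,0.38,0,-0.23,0.9],[0,0,0,0.4,0,-0.2,0.9],[0,0,0,0.2,-0.02,-0.09,0.9],[0,0,0,0.21,0,-0.09,0.9],[0,0,0,0.21,0,-0.08,0.9],[0,0,0,0.21,0,-0.07,0.9],[0,0,0,0,0,0,0.9],[0,0,0,0,0,0,0.9]]'
python3 hood.py
python3 -m inch '[[0,0,0,0.21,0,-0.07,0.9],[0,0,0,0.21,0,-0.06,0.9],[0,0,0,0.14,0,-0.04,0.9],[0,0,0,0,0,0,0.9],[0,0,0,0,0,0,0.9],[0,0,0,0,0,0,0.9]]'
python3 hood.py
```

```text
clock: 10.18
eef_pos: [663.8, 24.3, 270.8]
tcp_rot: [-3.141, -0.001, -0.141]
contact_force: [-2.2, 3.4, 4.7]
opening: 0.157
grasp_force: 34.7
hood 1892 1641 0.9439096090233507
tcp: theta 0.9593469269570251 rho 184.24706926087123 [-2.16584761  2.89770299  4.31186915] 34.63390409946442 10.2333
clock: 10.73
eef_pos: [677.4, 22.6, 274.7]
tcp_rot: [-3.141, -0.001, -0.141]
contact_force: [-0.7, 4.4, 3.5]
opening: 0.16
grasp_force: 34.7
hood 1424 1201 1.0180013602435984
tcp: theta 1.0369628028338385 rho 184.16149025882774 [-1.20197966  5.11480492  1.87587987] 34.68841373920441 10.7833
```

```bash
python3 -m inch '[[0,0,0,-0.17,0,0.04,0.9],[0,0,0,-0.17,0,0.05,0.9],[0,0,0,-0.17,0.01,0.05,0.9],[0,0,0,-0.16,0,0.06,0.9],[0,0,0,-0.16,0,0.06,0.9],[0,0,0,-0.15,0,0.06,0.9],[0,0,0,0,0,0,0.9],[0,0,0,0,0,0,0.9]]'
python3 -m inch '[[0,0,0,0,0,0,0.9],[0,0,0,0,0,0,0.9],[0,0,0,0,0,0,0.9],[0,0,0,0,0,0,0.9],[0,0,0,0,0,0,0.9],[0,0,0,0,0,0,0.9]]'
python3 hood.py s2.png; python3 knob.py top 2>/dev/null
```

```text
clock: 11.45
eef_pos: [653.2, 25.7, 266.7]
tcp_rot: [-3.141, -0.002, -0.141]
contact_force: [1.4, 4.6, 0.6]
opening: 0.154
grasp_force: 33.6
clock: 11.95
eef_pos: [653.3, 25.7, 266.8]
tcp_rot: [-3.141, -0.002, -0.141]
contact_force: [1.5, 5.3, 1.0]
opening: 0.153
grasp_force: 33.7
hood 2226 1996 0.8836745477691559
tcp: theta 0.8983676204761603 rho 184.1034002607555 [1.0804061  5.27601343 0.53480301] 33.691526055336 12.0
bar 97 [ 530.80167486 -106.05847561  143.15089811] ((530.8045654296875, -106.91048431396484), (13.897735595703125, 41.62883377075195), 80.77352142333984)
white 11 [ 522.62916397 -106.06828866  144.17093915]
[653.31078814  25.65569157 266.72770627] [-3.14127144e+00 -1.43488856e-03 -1.40800364e-01]
```

View pics/s2.png

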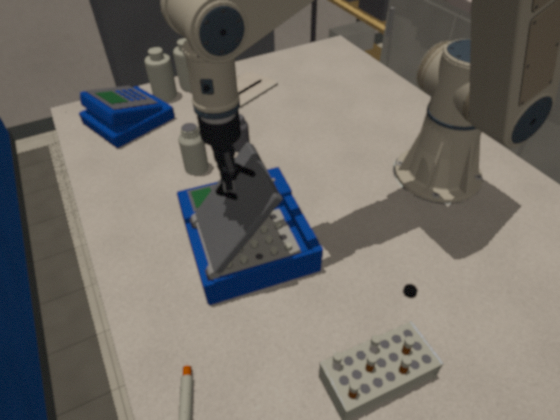

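The hood is steady at about 0.89 rad with the handle gripped at (232,182), the knob is still at the stud, and the other objects haven't moved. Handing in.

```bash
python3 -c "from rig import r;print(r.sign_off())"
```

```text
the job is handed in; nothing more can be done
None
```

The job is handed in at about 12 s: the knob is clicked in at the stud, and the hood went past balance to about 1.03 rad and was eased back to about 0.89 rad, where it is held steady in the grip.

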